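# Ratchet a cam clamp snug on a machined block

### The job

Take the red-handled ratchet ring wrench from the green mat, seat its ring fully down over the square brass head of the cam clamp with the handle between the two stop pins, and swing it clockwise (seen from above) in repeated short strokes, letting it click back freely between them, until the cam grips the alloy block firmly: stop as soon as the handle takes clearly more effort than the plain turning drag, at about 1.3 N m in all, and never heave beyond 1.7 N m. Then lift the wrench off and lay it flat on the mat again, leaving the block clamped and both rolls of tape where they are; turn the cam only with the wrench.

Things in the scene. Friction and masses are not known exactly. Their poses are not given: they have to be found in the camera images.
- wrench_grip (a point): Where to grip the ratchet ring wrench, which lies flat: on its straight red handle (20 mm wide, 20 mm thick, from 54 to 172 mm from the ring's centre, black bands near both ends), 100 mm from the ring's centre, half-way up the thickness. x axis from the ring along the handle to its free end, z up; the wrench is used the same way up as it lies.
- ring_underside (a point): Centre of the wrench's steel ring head (66 mm outside diameter, 20 mm thick), on its underside; axes as wrench_grip
- ratchet: The wrench as a whole, 0.3 kg, sturdy (grip it hard, or it twists between the fingers); origin and axes as ring_underside. Seen from above it drives clockwise, and slips when the handle swings counter-clockwise (pitch 18 degrees, slip drag under 0.2 N m).
- drive_ring: The dark toothed wheel that turns inside the wrench's ring, with a square through hole 27 mm wide; origin on the ring's axis at the wrench's underside. Its x and y axes stand square to the sides of the hole, z up. The ratchet lets it turn only clockwise relative to the wrench. The hole binds on the head while there is torque on the handle; swung back until it is slack, the wrench lifts off freely.
- fixture: Blue base plate 104 x 152 x 12 mm, fixed, carrying the cam clamp. Origin on the bench under the cam's axis; the block lies on the +y side. The wrench handle must lie towards -x, between two upright stop pins (8 mm diameter, tops 76 mm above the bench, at x -37.6 mm, y -40.4 and +40.4 mm), which let it swing about 0.56 rad to either side of -x.
- drive_seat (a point): Centre of the flange (38 mm diameter, 56 mm above the bench) under the square brass head: the wrench's underside rests here when it is fully down. Axes as fixture. The cam below is a dark disc, 40 mm diameter, 5 mm off centre. Its turning drag is 0.6 N m (slightly more when turned fast); once it grips, 100 N of clamp force adds 0.7 to 1 N m, within about 0.2 rad at the handle.
- clamp_cam: Cam clamp on a vertical axis, with a square brass head on top, 24 mm wide, 56 to 78 mm above the bench, with a stepped taper to 83 mm. Origin on the axis at bench height; x and y axes square to the head's sides, z up. Clockwise from above tightens; the cam meets the block 1.2 to 2.0 rad from the start and stays where it is left.
- workpiece: Loose machined alloy block 32 x 36 x 34 mm on the base plate, between the cam and the fence; origin at the centre of its underside
- fence: Fixed aluminium fence 64 x 14 x 30 mm on the base plate, behind the block (its far side from the cam); origin at the centre of its underside
- mat: Green mat 270 x 120 x 4 mm, fixed on the bench; origin at the centre of its underside, x along its long side
- masking_tape: Bystander: roll of cream masking tape, 100 mm diameter, 25 mm high
- insulating_tape: Bystander: roll of black tape, 58 mm diameter, 19 mm high
Things that resemble listed ones, but are neither listed nor needed, are in the scene too. There is more than one size of the workpiece; the job needs the smaller.

How it is judged:
On the way, in this order (a step that is already met when the one before it is completed fails the run):
1. the wrench's ring sits fully down over the square head (horizontal distance between ring_underside and drive_seat below 0.005 m and z of ring_underside in the frame of drive_seat below 0.004 m and angle between ratchet's own z axis and vertical below 0.1 rad), for 0.1 s.
2. the cam grips the block with more than 30 N while the wrench is on the head (contact force between clamp_cam and workpiece above 30 N and horizontal distance between ring_underside and drive_seat below 0.006 m and z of ring_underside in the frame of drive_seat below 0.012 m), for 0.1 s.
At the end, for the whole second after the job is handed in: The block is clamped (cam on block more than 15 N, block on fence more than 10 N), and the wrench lies flat and still on the mat (ring centre and grip point both over the mat, underside within 5 mm of its top, tilt under 0.08 rad) (contact force between clamp_cam and workpiece above 15 N and contact force between workpiece and fence above 10 N and x of ring_underside in the frame of mat between -0.135 and 0.135 m and y of ring_underside in the frame of mat between -0.06 and 0.06 m and x of wrench_grip in the frame of mat between -0.135 and 0.135 m and y of wrench_grip in the frame of mat between -0.06 and 0.06 m and z of ring_underside in the frame of mat below 0.009 m and angle between ratchet's own z axis and vertical below 0.08 rad and linear speed of ratchet below 0.02 m/s); the robot touches nothing.
It fails at once if the clamp is overtightened: more than 145 N on the block (contact force between clamp_cam and workpiece above 145 N).
It fails at once if the cam or its head is pushed with the fingers instead of the wrench (contact force between the fingers and clamp_cam above 2 N).
It fails at once if a roll of tape is moved more than 20 mm (distance of any of masking_tape, insulating_tape from where it was at the start of the episode above 0.02 m).
It also fails if it takes over 72 s, if anything falls off the work surface, if the arm or the gripper's body presses on something with over 40 N, if the wrist force passes 120 N, or if a joint passes its speed limit or range.

### The arm

A 6-joint arm with a two-finger parallel gripper is mounted at the origin on the work surface; the furniture and walls round the work are solid. World frame = base frame: x ahead of the robot, y to its left, z up, the work surface at z = 0. Lengths are in m, angles in rad, forces in N, time in s.
With the tool pointing down it reaches from about 0.25 to 0.725 m from the base axis. Payload 4 kg.
Tool frame: the origin (TCP) lies on the centre line of the jaws, within the pads' length; the fingertips stand 17 mm ahead of it and the grasp point (between the pads) lies 2 mm behind it; z points along the fingers, y is the line along which they close (so a half turn about z gives the same grasp; the last joint's range is limited). The gripper opens to 85 mm and grips with 20 to 120 N. Pads are 22 mm wide; open, the fingers measure 114 mm over their backs; the gripper's body (76 mm by 85 mm) begins 54 mm behind the grasp point. The pads swing forward as they close: fully open they stand 13 mm farther back than shut.
Start: joints at [1.177, 0.241, 0.005, 1.335, 0, 1.571], TCP at [0.192, 0.462, 0.248] pointing down, gripper open.
Joint ranges: [-2.72, 2.72], [-1.05, 1.87], [-1.09, 1.28], [-1.99, 2.15], [-1.42, 1.44], [-3.14, 3.14]. Speed limits (rad/s): [2.79, 2.79, 3.14, 3.14, 3.14, 3.14].

### API

Orientations are given as a unit quaternion [x, y, z, w].
In Python, from workcell import get_obs, imaging, order gives the robot as it stands.
- The arm moves only by the tool apply_moves, never from a script. Its argument "targets" is a list that holds one entry, the list of rows, each a list of 5 numbers: the shift along the world's x, y, z in units of 40 mm (1.0 is 40 mm), then the turn about the world's z in degrees, then the gripper command: -1 is shut, 1 is fully open, values between are in proportion. In form: [[[dx, dy, dz, turn, fingers], ...]]. A call has 1 to 8 rows; each row shifts and turns the commanded pose from where the row before left it; what a row does not reach is not made up. A row lasts 1/12 s, in which the tool goes at most 41.7 mm and 7.16 degrees, less where a joint would pass 70% of its speed; a pose out of reach is approached as far as the arm can. A call is refused whole if a number of a shift passes 1 or a number of a turn 7.16, either way. A call with a gripper value outside its range is refused whole. The fingers move at their own pace and stop on an object; the grip force is fixed at half the most. Time passes only in rows, so rows that do not move let the fingers close. It gives the time, the measured TCP pose, the force, the opening and the grip force at its end, in the units of the state.
- get_obs(): the state, without advancing time (a new reading comes with each control period).
- imaging.camera(name): name is "scene" or "top"; returns (picture, depth): 384x512x3 uint8, blue, green, red; 384x512 float32, m along the optical axis (not along the pixel's ray), 0 where there is no reading.
- imaging.get_calibration(name): a dict with "camera_matrix" (3x3 intrinsics, pixels), "k1" (the pictures are not rectified: a ray, as slopes to the right and down, at radius r is drawn at 1 + k1 r^2 times it, then the intrinsics apply), "eye" and "rotation" of the camera in the world. Camera axes: x right, y down, z forward; pixel columns grow to the right and rows downward; lengths in m; the calibration is good to about 2 mm. A picture is of the moment at which its call begins. get_calibration takes no time and is no camera call.
- order.job_done(): hands the job in; it is judged then, once.
The state is a dict: "clock": time; "joint_pos": joint angles; "joint_vel": joint speeds; "tau": joint torques, N m; "eef_pos": TCP position; "tool_rot": TCP orientation; "ft_force": force on the tool from outside, world axes, zero at the start; "ft_torque": the same for the moment, N m; "grip_width": finger opening in m; "grasp_force": force on a finger pad.
Only numpy, scipy, OpenCV 4.12 (cv2) and the standard library are available. Lean on these libraries where they do the work, as an engineer would, in place of code of your own. Each camera call takes 0.05 s, during which the arm holds its last target. There are 200 camera calls.

## Working session

There is one attempt and no reset: what is moved stays moved. The work goes in short steps, Python scripts to look and compute and a tool call to move; the robot and the scene stay as the last step left them, time stands still between calls to the robot, and variables do not carry over. Pictures are saved under pics/ and viewed, at most 10 in all, crops included, and the job is handed in when it is done.

Besides the shell and the picture viewer there is one more tool, called by a JSON object that holds its "method" and its "body", one argument or row to a line. apply_moves: Moves the arm, as the interface text tells. Its arguments: {"type":"object","properties":{"targets":{"type":"array","items":{"type":"array","items":{"type":"array","items":{"type":"number"}}}}},"required":["targets"]}

```bash
mkdir -p pics
cat > h.py <<'E'
import numpy as np, cv2
from workcell import get_obs, imaging, order
def cam(n):
    p,d=imaging.camera(n); return p,d,imaging.get_calibration(n)
def rays(c,uv):
    K=np.array(c["camera_matrix"],float); uv=np.atleast_2d(uv).astype(float)
    s=np.c_[(uv[:,0]-K[0,2])/K[0,0],(uv[:,1]-K[1,2])/K[1,1]]; q=s.copy()
    for _ in range(20): q=s/(1+c["k1"]*(q**2).sum(1,keepdims=True))
    return np.c_[q,np.ones(len(q))]@np.array(c["rotation"]).T
def plane(c,uv,z):
    r=rays(c,uv); e=np.array(c["eye"]); return e+r*((z-e[2])/r[:,2:])
def pts(c,d,uv):
    uv=np.atleast_2d(uv); r=rays(c,uv); z=d[uv[:,1].astype(int),uv[:,0].astype(int)]
    return np.array(c["eye"])+r*z[:,None]
E
python3 - <<'E'
from h import *
for n in("scene","top"):
    p,d,c=cam(n); cv2.imwrite(f"pics/{n}0.png",p); np.savez(f"{n}0.npz",p=p,d=d); print(n,c)
o=get_obs(); print(o)
E
```

```text
scene {'camera_matrix': array([[432.90813587,   0.        , 258.29703936],
       [  0.        , 432.90813587, 194.54426166],
       [  0.        ,   0.        ,   1.        ]]), 'k1': -0.10095814028422967, 'eye': array([-0.30813043, -0.4054323 ,  0.69697619]), 'rotation': array([ 0.77818486, -0.39812816,  0.21168818, -0.43716177])}
top {'camera_matrix': array([[434.8210795 ,   0.        , 262.96696648],
       [  0.        , 434.8210795 , 188.50392077],
       [  0.        ,   0.        ,   1.        ]]), 'k1': 0.021679396900406555, 'eye': array([0.35781399, 0.15996786, 1.07316772]), 'rotation': array([ 0.71436578, -0.69788457,  0.02886877, -0.0424883 ])}
{'clock': 0.1, 'joint_pos': array([1.17697450e+00, 2.41332897e-01, 3.87045606e-03, 1.33520168e+00,
       3.57611333e-05, 1.57076086e+00]), 'joint_vel': array([ 9.29479152e-05, -6.41014265e-05,  3.18949113e-03, -3.63382354e-04,
        1.77528011e-03, -9.30298070e-04]), 'tau': array([-1.98750599e-04, -3.73138475e+01,  2.53009808e+01,  1.08285432e-02,
       -4.63608126e-05, -5.94260129e-06]), 'eef_pos': array([0.19164779, 0.46124008, 0.24750871]), 'tool_rot': array([ 1.95623417e-01,  9.80678646e-01, -9.12348546e-04, -2.00259686e-04]), 'ft_force': array([-0.60750555,  0.12389677,  0.08273395]), 'ft_torque': array([0.04367161, 0.00488478, 0.01043586]), 'grasp_force': 0.0, 'grip_width': 0.0853522416981429}
```

Rotation is a quaternion; I will convert it.

```bash
sed -i 's/^def cam(n):/from scipy.spatial.transform import Rotation as R\ndef cam(n):/; s/np.array(c\["rotation"\]).T/R.from_quat(c["rotation"]).as_matrix().T/' h.py
python3 - <<'E'
from h import *
c=imaging.get_calibration("top"); print(plane(c,[[256,192],[356,192],[256,292]],0))
E
```

```text
[[ 0.45719392  0.19905181  0.        ]
 [ 0.4627724  -0.04772612  0.        ]
 [ 0.21419995  0.19274277  0.        ]]
```

View pics/top0.png

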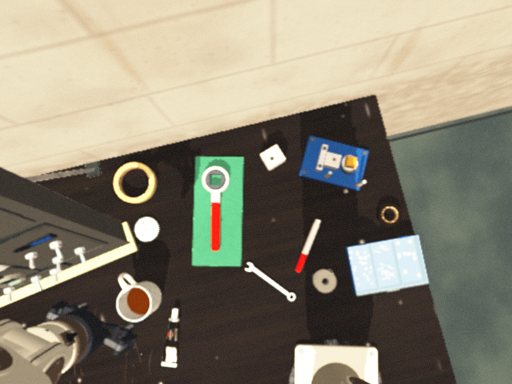

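View pics/scene0.png

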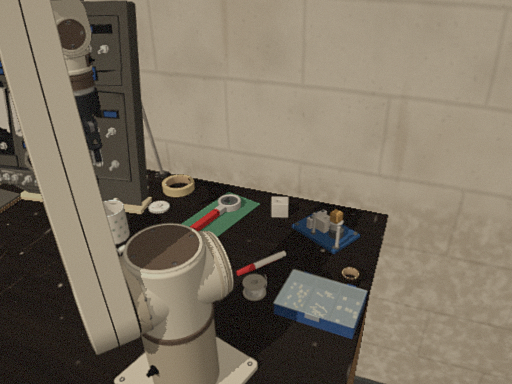

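Run:
```python
from h import *
a=np.load("top0.npz"); s=np.load("scene0.npz")
A=cv2.resize(a["p"][120:205,285:385],None,fx=5,fy=5,interpolation=cv2.INTER_CUBIC)
B=cv2.resize(s["p"][195:255,280:370],None,fx=4,fy=4,interpolation=cv2.INTER_CUBIC)
C=cv2.resize(a["p"][150:260,185:250],None,fx=4,fy=4,interpolation=cv2.INTER_CUBIC)
H=600;o=np.zeros((600,800,3),np.uint8)
o[:425,:500]=A; o[:440,520:780]=C; 
B=cv2.resize(B,(255,170)); o[428:598,:255]=B
cv2.imwrite("pics/crop0.png",o)
c=imaging.get_calibration("top")
hsv=cv2.cvtColor(a["p"],cv2.COLOR_BGR2HSV)
def big(m,roi):
    k=np.zeros_like(m); x0,y0,x1,y1=roi; k[y0:y1,x0:x1]=m[y0:y1,x0:x1]
    n,l,st,ce=cv2.connectedComponentsWithStats(k); i=1+st[1:,4].argmax(); return (l==i).astype(np.uint8),st[i],ce[i]
for nm,lo,hi,roi,z in [("mat",(60,60,60),(90,255,255),(180,140,260,280),.004),("red",(0,150,80),(8,255,255),(180,140,260,280),.024),("blue",(100,120,60),(125,255,255),(290,120,380,200),.012),("brass",(10,90,90),(30,255,255),(335,145,370,180),.083)]:
    m,st,ce=big(cv2.inRange(hsv,lo,hi),roi)
    cn=cv2.findContours(m,0,1)[0]; cn=max(cn,key=cv2.contourArea)
    P=plane(c,cn[:,0,:].astype(float),z)
    r=cv2.minAreaRect((P[:,:2]*1000).astype(np.float32)); 
    yx=np.argwhere(m); dz=pts(c,a["d"],yx[:,::-1])
    print(nm,st,ce.round(1),r,"depth z med",np.median(dz[:,2]).round(4))
    if nm in("mat","blue","red"): print(cv2.boxPoints(r).round(1).tolist())
```

```text
mat [ 191  156   54  111 4309] [218.2 214.2] ((409.4888916015625, 292.53363037109375), (272.46673583984375, 125.04082489013672), 0.4089718163013458) depth z med 0.0039
[[272.79998779296875, 354.1000061035156], [273.70001220703125, 229.0], [546.2000122070312, 231.0], [545.2999877929688, 356.0]]
red [211 203   9  48 407] [215.2 226.5] ((369.6896667480469, 294.79803466796875), (112.84221649169922, 19.34855842590332), 1.997207522392273) depth z med 0.0234
[[313.0, 302.5], [313.6000061035156, 283.20001220703125], [426.3999938964844, 287.1000061035156], [425.70001220703125, 306.3999938964844]]
blue [ 299  135   70   56 1759] [332.7 162.8] ((533.5108032226562, 9.522262573242188), (153.90228271484375, 106.05342864990234), 76.55931854248047) depth z med 0.0117
[[464.0, -53.0], [567.2000122070312, -77.5999984741211], [603.0, 72.0], [499.79998779296875, 96.69999694824219]]
brass [345 156  12  12 122] [350.4 161.4] ((524.93359375, -18.385822296142578), (24.698667526245117, 25.988805770874023), 80.9140396118164) depth z med 0.0816
```

View pics/crop0.png

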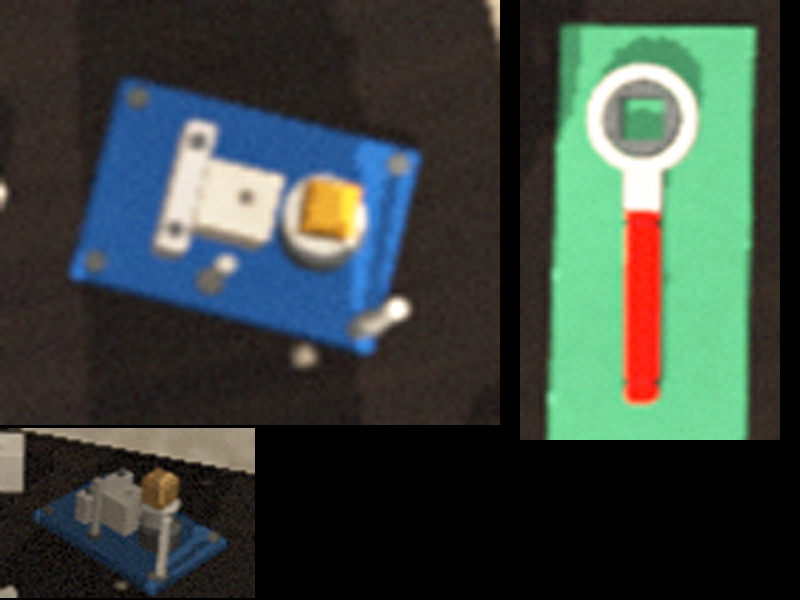

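The crop shows the fixture: fence at full-image px (322,157), block (332,160), brass head (351,162), and pin tops (330,173) and (365,182). On the mat, the wrench ring is at (215,179) with the handle towards the robot. Next I measure these more precisely.

Run:
```python
from h import *
F=[cam("top")[0].astype(float) for _ in range(6)]; p=np.mean(F,0); np.save("avg.npy",p)
c=imaging.get_calibration("top")
S=8
def up(x0,y0,x1,y1):
    u=cv2.resize(p[y0:y1,x0:x1],None,fx=S,fy=S,interpolation=cv2.INTER_CUBIC).clip(0,255).astype(np.uint8)
    return u,lambda q:(np.asarray(q,float)+.5)/S-.5+[x0,y0]
# ring
u,f=up(192,156,240,205); hsv=cv2.cvtColor(u,cv2.COLOR_BGR2HSV)
w=cv2.inRange(hsv,(0,0,165),(180,60,255))
cn=max(cv2.findContours(w,0,1)[0],key=cv2.contourArea)[:,0]
P=plane(c,f(cn),.024)[:,:2]
for _ in range(8): # circle fit dropping the neck
    A=np.c_[2*P,np.ones(len(P))]; s=np.linalg.lstsq(A,(P**2).sum(1),rcond=None)[0]; r=np.sqrt(s[2]+s[:2]@s[:2])
    e=np.abs(np.hypot(*(P-s[:2]).T)-r); k=e<max(.0012,np.percentile(e,95)) ; P=P[k]
print("ring",s[:2],"r",r)
g=((u.max(2).astype(int)-u.min(2)>45)*255).astype(np.uint8)
m=np.zeros_like(g); cc=np.array([215,179]); q=((cc-[192,156]+.5)*S).astype(int); cv2.circle(m,tuple(int(v) for v in q),int(8*S),255,-1)
g&=m; cn=max(cv2.findContours(g,0,1)[0],key=cv2.contourArea)[:,0]
print("hole",cv2.minAreaRect((plane(c,f(cn),.014)[:,:2]*1000).astype(np.float32)))
gray=u.mean(2).astype(np.uint8)
# red
u2,f2=up(200,195,232,255); h2=cv2.cvtColor(u2,cv2.COLOR_BGR2HSV)
rm=cv2.inRange(h2,(0,140,80),(10,255,255))|cv2.inRange(h2,(172,140,80),(180,255,255))
cn=max(cv2.findContours(rm,0,1)[0],key=cv2.contourArea)[:,0]
rr=cv2.minAreaRect((plane(c,f2(cn),.022)[:,:2]*1000).astype(np.float32)); print("red",rr)
# brass
u3,f3=up(336,146,370,182); h3=cv2.cvtColor(u3,cv2.COLOR_BGR2HSV)
for v in (60,150,190,215):
    b=cv2.inRange(h3,(8,80,v),(30,255,255)); cs=cv2.findContours(b,0,1)[0]
    if cs:
        cn=max(cs,key=cv2.contourArea)[:,0]; print("brass",v,cv2.minAreaRect((plane(c,f3(cn),.083)[:,:2]*1000).astype(np.float32)))
# pins
for nm,x,y in(("pinL",330,173),("pinR",364,182)):
    u4,f4=up(x-5,y-5,x+6,y+6); t=(u4.min(2)>.75*u4.min(2).max()).astype(np.uint8)
    n,l,st,ce=cv2.connectedComponentsWithStats(t); i=1+st[1:,4].argmax(); print(nm,f4(ce[i]),plane(c,f4(ce[i]),.076)[0],st[i])
o=np.zeros((600,800,3),np.uint8); a=cv2.resize(u,(392*1,400)); o[:400,:392]=a
o[:400,400:778]=cv2.resize(u3,(378,400)); cv2.imwrite("pics/crop1.png",o)
```

```text
ring [0.47388712 0.29904957] r 0.04149937852402417
hole ((484.9828796386719, 298.8764343261719), (24.764392852783203, 24.692293167114258), 1.27733314037323)
red ((370.1834716796875, 294.4732360839844), (114.87614440917969, 21.500789642333984), 1.982188105583191)
brass 60 ((524.3911743164062, -18.831296920776367), (27.122407913208008, 27.596559524536133), 82.7021713256836)
brass 150 ((524.3911743164062, -18.831296920776367), (27.122407913208008, 27.596559524536133), 82.7021713256836)
brass 190 ((524.172607421875, -20.532543182373047), (23.70153045654297, 27.58983612060547), 82.67354583740234)
brass 215 ((524.4254760742188, -21.379688262939453), (22.486421585083008, 26.40289878845215), 81.50553131103516)
pinL [329.81726407 172.25351633] [0.49973142 0.02716415 0.076     ] [ 27  26  30  25 551]
pinR [363.8130814 181.4873062] [ 0.47999859 -0.05078793  0.076     ] [ 28  26  30  27 645]
```

View pics/crop1.png

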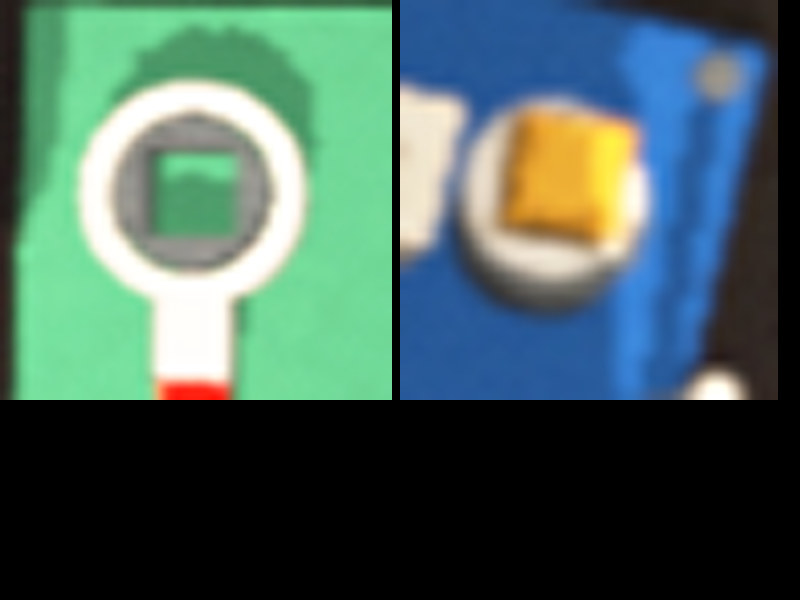

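{"method": "apply_moves", "body": {
  "targets": [
    [[0.68,-0.59,-0.3,3.5,1],[0.68,-0.59,-0.3,3.5,1],[0.68,-0.59,-0.3,3.5,1],[0.68,-0.59,-0.3,3.5,1],[0.68,-0.59,-0.3,3.5,1],[0.68,-0.59,-0.3,3.5,1],[0.68,-0.59,-0.3,3.5,1],[0,0,0,0,1]]
  ]
}}

```text
clock: 1.07
eef_pos: [0.3851, 0.2919, 0.1621]
tool_rot: [-0.014, 1.0, -0.002, -0.0]
ft_force: [0.0, 1.0, 0.2]
grip_width: 0.0856
grasp_force: 0.0
```

Run:
```python
from h import *
p=np.load("avg.npy"); c=imaging.get_calibration("top"); S=8
def fit(P):
    A=np.c_[2*P,np.ones(len(P))]; s=np.linalg.lstsq(A,(P**2).sum(1),rcond=None)[0]; return s[:2],np.sqrt(s[2]+s[:2]@s[:2])
def up(x0,y0,x1,y1):
    u=cv2.resize(p[y0:y1,x0:x1],None,fx=S,fy=S,interpolation=cv2.INTER_CUBIC).clip(0,255).astype(np.uint8)
    return u,lambda q:(np.asarray(q,float)+.5)/S-.5+[x0,y0]
u,f=up(192,156,240,205); hsv=cv2.cvtColor(u,cv2.COLOR_BGR2HSV)
w=cv2.inRange(hsv,(0,0,165),(180,60,255)); cn=max(cv2.findContours(w,0,1)[0],key=cv2.contourArea)[:,0]
q=f(cn); q=q[q[:,1]<186]; print("ring",fit(plane(c,q,.024)[:,:2]))
u,f=up(336,146,370,182); hsv=cv2.cvtColor(u,cv2.COLOR_BGR2HSV)
w=cv2.inRange(hsv,(0,0,120),(180,70,255)); 
n,l,st,ce=cv2.connectedComponentsWithStats(w)
cs=[x for x in cv2.findContours(w,0,1)[0] if cv2.contourArea(x)>300]
allp=np.vstack([x[:,0] for x in cs]); q=f(allp); P=plane(c,q,.056)[:,:2]
g=np.array([.5255,-.020])
for _ in range(10):
    d=np.hypot(*(P-g).T); k=np.abs(d-.019)<.0015
    a=np.arctan2(*(P[k]-g).T[::-1]); g,r=fit(P[k])
print("flange",g,r,k.sum(),np.histogram(np.degrees(a),8,(-180,180))[0])
```

```text
ring (array([0.48394399, 0.29854177]), np.float64(0.03478760776011634))
flange [ 0.52609944 -0.02111402] 0.0200941109069398 275 [41 17 31 35 49 15 39 48]
```

{"method": "apply_moves", "body": {
  "targets": [
    [[-0.03,0.08,-0.7,0.4,1],[0,0,-0.7,0,1],[0,0,-0.7,0,1],[0,0,-0.7,0,1],[0,0,-0.4,0,1],[0,0,-0.2,0,1],[0,0,-0.04,0,1],[0,0,0,0,1]]
  ]
}}

```text
clock: 1.73
eef_pos: [0.3811, 0.3, 0.0269]
tool_rot: [-0.02, 1.0, -0.0, -0.0]
ft_force: [-0.0, 1.2, -0.2]
grip_width: 0.0852
grasp_force: 0.0
```

{"method": "apply_moves", "body": {
  "targets": [
    [[0,0,0,0,-1],[0,0,0,0,-1],[0,0,0,0,-1],[0,0,0,0,-1],[0,0,0,0,-1],[0,0,0,0,-1],[0,0,0,0,-1],[0,0,0,0,-1]]
  ]
}}

```text
clock: 2.4
eef_pos: [0.3814, 0.2993, 0.0275]
tool_rot: [-0.02, 1.0, -0.0, 0.001]
ft_force: [0.3, -2.0, 5.9]
grip_width: 0.0183
grasp_force: 60.1
```

{"method": "apply_moves", "body": {
  "targets": [
    [[0,0,0,0,-0.2],[0,0,0,0,-0.2],[0,0,0,0,-0.2],[0.05,-0.05,-0.08,0,-0.2],[0,0,0,0,-0.2],[0,0,0,0,-0.2],[0,0,0,0,-1],[0,0,0,0,-1]]
  ]
}}

```text
clock: 3.07
eef_pos: [0.383, 0.2979, 0.0237]
tool_rot: [-0.02, 1.0, 0.0, -0.0]
ft_force: [-0.5, 0.6, 2.7]
grip_width: 0.0186
grasp_force: 60.9
```

{"method": "apply_moves", "body": {
  "targets": [
    [[0,0,0,0,-1],[0,0,0,0,-1],[0,0,0,0,-1],[0,0,0,0,-1],[0,0,0,0,-1],[0,0,0,0,-1]]
  ]
}}

```text
clock: 3.57
eef_pos: [0.3831, 0.2979, 0.0237]
tool_rot: [-0.02, 1.0, 0.0, 0.0]
ft_force: [-1.6, 1.6, 2.6]
grip_width: 0.0188
grasp_force: 60.7
```

{"method": "apply_moves", "body": {
  "targets": [
    [[0,0,0.4,0,-1],[0,0,0.8,0,-1],[0,0,0.8,0,-1],[0,0,0.4,0,-1],[0,0,0,0,-1],[0,0,0,0,-1]]
  ]
}}

```text
clock: 4.07
eef_pos: [0.3831, 0.2976, 0.1192]
tool_rot: [-0.02, 1.0, 0.0, 0.0]
ft_force: [1.4, -0.2, -4.3]
grip_width: 0.0186
grasp_force: 60.0
```

```bash
cat > ring.py <<'E'
from h import *
import sys
z=float(sys.argv[1]); x0,y0,x1,y1=map(int,sys.argv[2:6])  # z of ring top, roi
c=imaging.get_calibration("top"); S=8
p=np.mean([cam("top")[0].astype(float) for _ in range(2)],0); o=get_obs()
u=cv2.resize(p[y0:y1,x0:x1],None,fx=S,fy=S,interpolation=cv2.INTER_CUBIC).clip(0,255).astype(np.uint8)
f=lambda q:(np.asarray(q,float)+.5)/S-.5+[x0,y0]
cv2.imwrite(sys.argv[6],u)
hsv=cv2.cvtColor(u,cv2.COLOR_BGR2HSV)
w=cv2.inRange(hsv,(0,0,165),(180,60,255)); cn=max(cv2.findContours(w,0,1)[0],key=cv2.contourArea)[:,0]
P=plane(c,f(cn),z)[:,:2]; g=P.mean(0)
from scipy.optimize import least_squares
r=least_squares(lambda v:np.hypot(*(P-v[:2]).T)-v[2],[P[:,0].max()-.034,g[1],.034],loss="cauchy",f_scale=.0006).x
print("ring",r,"tcp",o["eef_pos"],"axis",np.degrees(np.arctan2(*(o["eef_pos"][:2]-r[:2])[::-1]))%360,"dist",np.hypot(*(o["eef_pos"][:2]-r[:2])))
print("toolrot yaw",2*np.degrees(np.arctan2(o["tool_rot"][1],o["tool_rot"][0]))%360, "F",o["ft_force"].round(2),o["ft_torque"].round(3))
E
python3 ring.py .120 180 140 250 205 pics/r1.png
```

```text
ring [0.48384057 0.30180988 0.03276238] tcp [0.38167994 0.29654905 0.1174139 ] axis 182.9478849624478 dist 0.10229598888429862
toolrot yaw 182.33095781020276 F [-1.   -0.28 -3.39] [0.008 0.152 0.034]
```

View pics/r1.png

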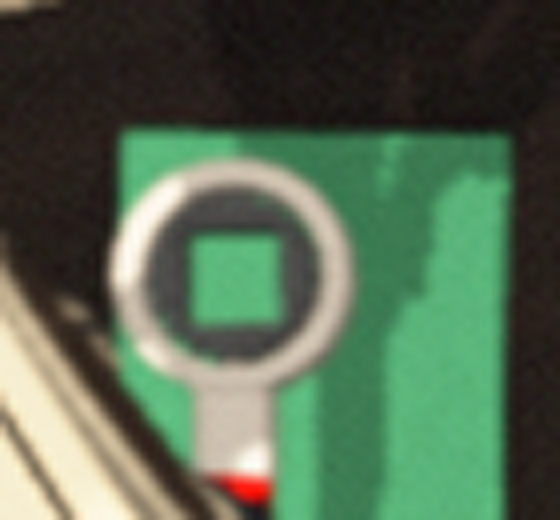

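{"method": "apply_moves", "body": {
  "targets": [
    [[0.13,-0.5,0,-1.2,-1],[0.13,-0.95,0,-1.2,-1],[0.13,-0.95,0,-1.2,-1],[0.13,-0.95,0,-1.2,-1],[0.13,-0.95,0,-1.2,-1],[0.13,-0.95,0,-1.2,-1],[0.13,-0.95,0,-1.2,-1],[0.13,-0.95,0,-1.2,-1]]
  ]
}}

```text
clock: 4.83
eef_pos: [0.4227, 0.0098, 0.1174]
tool_rot: [0.064, 0.998, -0.0, -0.002]
ft_force: [-0.1, 0.8, -3.5]
grip_width: 0.019
grasp_force: 60.0
```

{"method": "apply_moves", "body": {
  "targets": [
    [[0.035,-0.41,0,0,-1],[0,-0.1,0,0,-1],[0,0,0,0,-1],[0,0,0,0,-1],[0,0,0,0,-1]]
  ]
}}

```text
clock: 5.25
eef_pos: [0.4252, -0.0077, 0.1186]
tool_rot: [0.063, 0.998, 0.0, -0.001]
ft_force: [-0.4, -0.7, -2.8]
grip_width: 0.0184
grasp_force: 60.1
```

```bash
python3 ring.py .120 320 130 390 195 pics/r2.png
```

```text
ring [ 0.52507432 -0.01559606  0.02916446] tcp [ 0.42570785 -0.00751661  0.11912404] axis 175.35152615318336 dist 0.09969439649641895
toolrot yaw 172.86907981851766 F [-0.65  0.12 -3.05] [0.02  0.157 0.008]
```

View pics/r2.png

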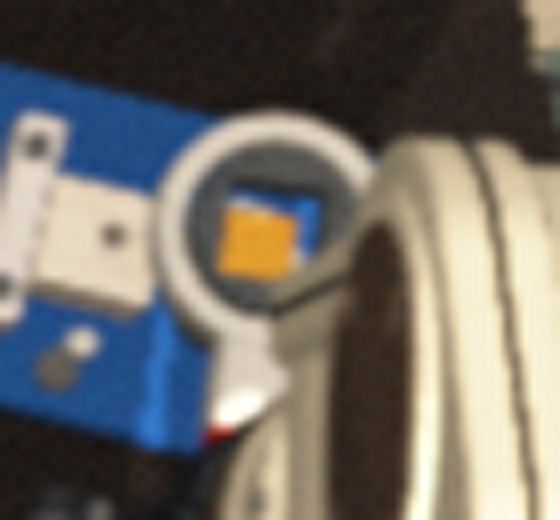

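The picture shows the ring centred near px (355,159), with the brass head visible through the hole at (352,160), and the arm hiding the right part.

Run:
```python
from h import *
from scipy.optimize import least_squares
c=imaging.get_calibration("top"); S=8
u=cv2.imread("pics/r2.png"); f=lambda q:(np.asarray(q,float)+.5)/S-.5+[320,130]
hsv=cv2.cvtColor(u,cv2.COLOR_BGR2HSV)
w=cv2.inRange(hsv,(0,0,110),(180,70,255)); 
# radial outer edges on the visible arc: strongest fall outward about (280,232)
g=cv2.GaussianBlur(u.min(2).astype(np.float32),(0,0),3)
q=[]
for a in np.radians(np.arange(120,310,3)):
    if 170<np.degrees(a)<205: continue
    rr=np.arange(100,142); xs=280+rr*np.cos(a); ys=232+rr*np.sin(a)
    v=cv2.remap(g,xs[None].astype(np.float32),ys[None].astype(np.float32),1)[0]; i=np.gradient(v).argmin(); q.append((xs[i],ys[i]))
P=plane(c,f(q),.120)[:,:2]
for R0 in (.0328,None):
    fun=(lambda v:np.hypot(*(P-v[:2]).T)-R0) if R0 else (lambda v:np.hypot(*(P-v[:2]).T)-v[2])
    s=least_squares(fun,[.525,-.02]+([] if R0 else [.033]),loss="cauchy",f_scale=.0006); print("ring",s.x,np.abs(s.fun).mean())
b=cv2.inRange(hsv,(8,80,60),(30,255,255)); cn=max(cv2.findContours(b,0,1)[0],key=cv2.contourArea)[:,0]
print("brass",cv2.minAreaRect((plane(c,f(cn),.083)[:,:2]*1000).astype(np.float32)))
```

```text
ring [ 0.52589139 -0.01949926] 0.0004283854278679093
ring [ 0.52622686 -0.01910737  0.03238465] 0.00036201814597412545
brass ((492.5923767089844, -54.593379974365234), (24.111270904541016, 85.34602355957031), 87.29292297363281)
```

{"method": "apply_moves", "body": {
  "targets": [
    [[0,-0.03,-0.2,0,-1],[0,0,-0.2,0,-1],[0,0,-0.1,0,-1],[0,0,-0.1,0,-1],[0,0,-0.05,0,-1],[0,0,0,0,-1]]
  ]
}}

```text
clock: 5.85
eef_pos: [0.4255, -0.0097, 0.0928]
tool_rot: [0.063, 0.998, 0.0, -0.001]
ft_force: [0.2, 1.7, -3.5]
grip_width: 0.0183
grasp_force: 60.1
```

```bash
cat > st.py <<'E'
from h import *
o=get_obs(); C=np.array([.5262,-.021]); r=o["eef_pos"][:2]-C; F=o["ft_force"]
yaw=2*np.degrees(np.arctan2(o["tool_rot"][1],o["tool_rot"][0]))%360
print("t",round(o["clock"],2),"tcp",o["eef_pos"].round(4),"r",np.hypot(*r).round(4),"ang",np.degrees(np.arctan2(r[1],r[0])).round(2)%360,"yaw",yaw.round(2),"F",F.round(1),"M",o["ft_torque"].round(2),"Tcam cw",-(r[0]*F[1]-r[1]*F[0]).round(3),"+Mz",-(r[0]*F[1]-r[1]*F[0]+o["ft_torque"][2]).round(3),"tau",o["tau"].round(2))
E
python3 st.py
```

```text
t 5.85 tcp [ 0.4255 -0.0097  0.0928] r 0.1013 ang 173.61 yaw 172.75 F [ 0.2  1.7 -3.5] M [0.04 0.16 0.06] Tcam cw 0.174 +Mz 0.111 tau [ -0.18 -33.82  21.67  -0.26  -0.14   0.04]
```

{"method": "apply_moves", "body": {
  "targets": [
    [[0,0,-0.1,0,-1],[0,0,-0.1,0,-1],[0,0,-0.1,0,-1],[0,0,-0.1,0,-1],[0,0,-0.05,0,-1],[0,0,0,0,-1],[0,0,0,0,-1],[0,0,0,0,-1]]
  ]
}}

```text
clock: 6.52
eef_pos: [0.426, -0.0098, 0.0755]
tool_rot: [0.063, 0.998, 0.0, -0.0]
ft_force: [0.7, 0.4, -2.6]
grip_width: 0.0185
grasp_force: 60.1
```

```bash
python3 st.py
```

```text
t 6.52 tcp [ 0.426  -0.0098  0.0755] r 0.1008 ang 173.64 yaw 172.74 F [ 0.7  0.4 -2.6] M [0.19 0.21 0.07] Tcam cw 0.053 +Mz -0.019 tau [ -0.39 -34.3   20.89  -0.17  -0.24   0.07]
```

{"method": "apply_moves", "body": {
  "targets": [
    [[0,0,-0.04,0,-1],[0,0,0,0,-1],[0,0,0,0,-1]]
  ]
}}

```text
clock: 6.77
eef_pos: [0.4263, -0.0099, 0.0742]
tool_rot: [0.063, 0.998, 0.0, 0.0]
ft_force: [-1.0, 0.6, 0.2]
grip_width: 0.0185
grasp_force: 60.5
```

```bash
python3 st.py
```

```text
t 6.77 tcp [ 0.4263 -0.0099  0.0742] r 0.1005 ang 173.63 yaw 172.74 F [-1.   0.6  0.2] M [0.12 0.07 0.14] Tcam cw 0.05 +Mz -0.092 tau [ -0.39 -32.9   20.28  -0.31  -0.23   0.06]
```

```bash
cat > arc.py <<'E'
import sys,numpy as np
a,step,n=map(float,sys.argv[1:4]); rr=.1005; e=np.zeros(2)
for i in range(int(n)):
    b=a+step; f=lambda t:rr/.04*np.array([np.cos(np.radians(t)),np.sin(np.radians(t))])
    d=f(b)-f(a)+e; q=d.round(2); e=d-q; print(f"[{q[0]}, {q[1]}, 0, {step:g}, -1],",end=" "); a=b
print("->",a)
E
python3 arc.py 173.6 -4 8; python3 arc.py 141.6 6.5 8
```

```text
[0.03, 0.17, 0, -4, -1], [0.03, 0.17, 0, -4, -1], [0.05, 0.17, 0, -4, -1], [0.06, 0.17, 0, -4, -1], [0.08, 0.16, 0, -4, -1], [0.08, 0.15, 0, -4, -1], [0.09, 0.15, 0, -4, -1], [0.11, 0.14, 0, -4, -1], -> 141.6
[-0.16, -0.23, 0, 6.5, -1], [-0.14, -0.25, 0, 6.5, -1], [-0.11, -0.27, 0, 6.5, -1], [-0.07, -0.27, 0, 6.5, -1], [-0.05, -0.28, 0, 6.5, -1], [-0.01, -0.29, 0, 6.5, -1], [0.02, -0.28, 0, 6.5, -1], [0.05, -0.28, 0, 6.5, -1], -> 193.6
```

{"method": "apply_moves", "body": {
  "targets": [
    [[0.03,0.17,0,-4,-1],[0.03,0.17,0,-4,-1],[0.05,0.17,0,-4,-1],[0.06,0.17,0,-4,-1]]
  ]
}}

```text
clock: 7.1
eef_pos: [0.4333, 0.0182, 0.0743]
tool_rot: [0.203, 0.979, 0.001, 0.0]
ft_force: [-0.6, 3.0, -0.7]
grip_width: 0.0183
grasp_force: 60.5
```

```bash
python3 st.py
```

```text
t 7.1 tcp [0.4333 0.0182 0.0743] r 0.1008 ang 157.09 yaw 156.6 F [-0.6  3.  -0.7] M [ 0.58 -0.07  0.4 ] Tcam cw 0.256 +Mz -0.149 tau [ -2.52 -33.96  19.84  -0.05  -0.9   -0.46]
```

{"method": "apply_moves", "body": {
  "targets": [
    [[0.08,0.16,0,-4,-1],[0.08,0.15,0,-4,-1],[0.09,0.15,0,-4,-1],[0.11,0.14,0,-4,-1]]
  ]
}}

```text
clock: 7.43
eef_pos: [0.4473, 0.042, 0.0742]
tool_rot: [0.336, 0.942, 0.0, 0.0]
ft_force: [-1.5, 1.3, 0.2]
grip_width: 0.0191
grasp_force: 60.7
```

```bash
sed -i 's/"Tcam cw".*"tau"/"rxF",(r[0]*F[1]-r[1]*F[0]).round(3),"T",(r[0]*F[1]-r[1]*F[0]+o["ft_torque"][2]).round(3),"tau"/' st.py; python3 st.py
```

```text
File "st.py", line 4
    print("t",round(o["clock"],2),"tcp",o["eef_pos"].round(4),"r",np.hypot(*r).round(4),"ang",np.degrees(np.arctan2(r[1],r[0])).round(2)%360,"yaw",yaw.round(2),"F",F.round(1),"M",o["ft_torque"].round(2),"rxF",(r[0]*F[1]-r[1]*F[0]).round(3),"T",(r[0]*F[1]-r[1]*F[0]+o["ft_torque"][2]).round(3),"tau"].round(2))
                                                                                                                                                                                                                                                                                                          ^
SyntaxError: closing parenthesis ']' does not match opening parenthesis '('
```

```bash
sed -i 's/,"tau"\].round(2))/)/' st.py; python3 st.py
```

```text
t 7.43 tcp [0.4473 0.042  0.0742] r 0.101 ang 141.4 yaw 140.7 F [-1.5  1.3  0.2] M [0.18 0.14 0.81] rxF -0.01 T 0.799
```

{"method": "apply_moves", "body": {
  "targets": [
    [[-0.16,-0.23,0,6.5,-1],[-0.14,-0.25,0,6.5,-1],[-0.11,-0.27,0,6.5,-1],[-0.07,-0.27,0,6.5,-1],[-0.05,-0.28,0,6.5,-1],[-0.01,-0.29,0,6.5,-1],[0.02,-0.28,0,6.5,-1],[0.05,-0.28,0,6.5,-1]]
  ]
}}

```text
clock: 8.1
eef_pos: [0.4278, -0.0447, 0.0741]
tool_rot: [-0.114, 0.993, 0.001, -0.0]
ft_force: [-1.3, 2.2, 0.2]
grip_width: 0.0189
grasp_force: 60.6
```

```bash
python3 st.py; python3 arc.py 193.6 -4 8; python3 arc.py 161.6 -2 10
```

```text
t 8.1 tcp [ 0.4278 -0.0447  0.0741] r 0.1012 ang 193.57 yaw 193.09 F [-1.3  2.2  0.2] M [0.41 0.09 0.17] rxF -0.251 T -0.079
[-0.04, 0.17, 0, -4, -1], [-0.02, 0.18, 0, -4, -1], [-0.01, 0.17, 0, -4, -1], [0.0, 0.18, 0, -4, -1], [0.02, 0.17, 0, -4, -1], [0.02, 0.17, 0, -4, -1], [0.04, 0.18, 0, -4, -1], [0.05, 0.16, 0, -4, -1], -> 161.6
[0.03, 0.08, 0, -2, -1], [0.03, 0.08, 0, -2, -1], [0.04, 0.08, 0, -2, -1], [0.03, 0.08, 0, -2, -1], [0.04, 0.08, 0, -2, -1], [0.05, 0.08, 0, -2, -1], [0.04, 0.07, 0, -2, -1], [0.05, 0.08, 0, -2, -1], [0.05, 0.07, 0, -2, -1], [0.06, 0.07, 0, -2, -1], -> 141.6
```

{"method": "apply_moves", "body": {
  "targets": [
    [[-0.04,0.17,0,-4,-1],[-0.02,0.18,0,-4,-1],[-0.01,0.17,0,-4,-1],[0,0.18,0,-4,-1],[0.02,0.17,0,-4,-1],[0.02,0.17,0,-4,-1],[0.04,0.18,0,-4,-1],[0.05,0.16,0,-4,-1]]
  ]
}}

```text
clock: 8.77
eef_pos: [0.4305, 0.011, 0.0742]
tool_rot: [0.168, 0.986, -0.0, -0.0]
ft_force: [-2.4, 1.1, -0.4]
grip_width: 0.0183
grasp_force: 60.8
```

```bash
python3 st.py
```

```text
t 8.77 tcp [0.4305 0.011  0.0742] r 0.101 ang 161.51 yaw 160.67 F [-2.4  1.1 -0.4] M [0.28 0.26 0.8 ] rxF -0.029 T 0.77
```

{"method": "apply_moves", "body": {
  "targets": [
    [[0.03,0.08,0,-2,-1],[0.03,0.08,0,-2,-1]]
  ]
}}

```text
clock: 8.93
eef_pos: [0.4329, 0.0176, 0.0741]
tool_rot: [0.201, 0.98, 0.0, -0.0]
ft_force: [-1.6, 0.7, 0.7]
grip_width: 0.0187
grasp_force: 60.8
```

```bash
python3 st.py
```

```text
t 8.93 tcp [0.4329 0.0176 0.0741] r 0.1009 ang 157.5 yaw 156.78 F [-1.6  0.7  0.7] M [0.31 0.27 0.78] rxF -0.008 T 0.769
```

{"method": "apply_moves", "body": {
  "targets": [
    [[0.04,0.08,0,-2,-1],[0.03,0.08,0,-2,-1],[0.04,0.08,0,-2,-1]]
  ]
}}

```text
clock: 9.18
eef_pos: [0.4375, 0.0272, 0.0742]
tool_rot: [0.252, 0.968, 0.0, -0.0]
ft_force: [-2.4, 0.8, 0.4]
grip_width: 0.0184
grasp_force: 60.6
```

```bash
python3 st.py
```

```text
t 9.18 tcp [0.4375 0.0272 0.0742] r 0.1009 ang 151.49 yaw 150.78 F [-2.4  0.8  0.4] M [0.32 0.21 0.71] rxF 0.047 T 0.76
```

{"method": "apply_moves", "body": {
  "targets": [
    [[0.05,0.08,0,-2,-1],[0.04,0.07,0,-2,-1],[0.05,0.08,0,-2,-1]]
  ]
}}

```text
clock: 9.43
eef_pos: [0.4432, 0.0363, 0.0742]
tool_rot: [0.303, 0.953, 0.0, -0.0]
ft_force: [-1.3, 1.1, -0.7]
grip_width: 0.0188
grasp_force: 60.7
```

```bash
python3 st.py
```

```text
t 9.43 tcp [0.4432 0.0363 0.0742] r 0.1009 ang 145.39 yaw 144.78 F [-1.3  1.1 -0.7] M [0.22 0.21 0.69] rxF -0.017 T 0.671
```

{"method": "apply_moves", "body": {
  "targets": [
    [[0.05,0.07,0,-2,-1],[0.06,0.07,0,-2,-1]]
  ]
}}

```text
clock: 9.6
eef_pos: [0.4474, 0.042, 0.0741]
tool_rot: [0.336, 0.942, 0.0, -0.0]
ft_force: [-2.6, 2.9, 0.3]
grip_width: 0.0185
grasp_force: 60.6
```

```bash
python3 st.py; python3 arc.py 193.6 -2 26
```

```text
t 9.6 tcp [0.4474 0.042  0.0741] r 0.1009 ang 141.34 yaw 140.78 F [-2.6  2.9  0.3] M [0.32 0.39 0.67] rxF -0.064 T 0.604
[-0.02, 0.09, 0, -2, -1], [-0.02, 0.08, 0, -2, -1], [-0.01, 0.09, 0, -2, -1], [-0.01, 0.09, 0, -2, -1], [-0.01, 0.08, 0, -2, -1], [0.0, 0.09, 0, -2, -1], [-0.0, 0.09, 0, -2, -1], [0.0, 0.09, 0, -2, -1], [0.01, 0.08, 0, -2, -1], [0.01, 0.09, 0, -2, -1], [0.01, 0.09, 0, -2, -1], [0.01, 0.08, 0, -2, -1], [0.02, 0.09, 0, -2, -1], [0.02, 0.09, 0, -2, -1], [0.02, 0.08, 0, -2, -1], [0.03, 0.08, 0, -2, -1], [0.03, 0.09, 0, -2, -1], [0.03, 0.08, 0, -2, -1], [0.03, 0.08, 0, -2, -1], [0.04, 0.08, 0, -2, -1], [0.04, 0.08, 0, -2, -1], [0.04, 0.07, 0, -2, -1], [0.05, 0.08, 0, -2, -1], [0.05, 0.07, 0, -2, -1], [0.05, 0.07, 0, -2, -1], [0.05, 0.07, 0, -2, -1], -> 141.6
```

Swing back, then start the third stroke in small pieces.

{"method": "apply_moves", "body": {
  "targets": [
    [[-0.16,-0.23,0,6.5,-1],[-0.14,-0.25,0,6.5,-1],[-0.11,-0.27,0,6.5,-1],[-0.07,-0.27,0,6.5,-1],[-0.05,-0.28,0,6.5,-1],[-0.01,-0.29,0,6.5,-1],[0.02,-0.28,0,6.5,-1],[0.05,-0.28,0,6.5,-1]]
  ]
}}

```text
clock: 10.27
eef_pos: [0.428, -0.0447, 0.0741]
tool_rot: [-0.114, 0.993, 0.001, -0.0]
ft_force: [-2.4, 2.1, 0.5]
grip_width: 0.0185
grasp_force: 60.7
```

{"method": "apply_moves", "body": {
  "targets": [
    [[-0.02,0.09,0,-2,-1],[-0.02,0.08,0,-2,-1],[-0.01,0.09,0,-2,-1],[-0.01,0.09,0,-2,-1]]
  ]
}}

```text
clock: 10.6
eef_pos: [0.4256, -0.0306, 0.074]
tool_rot: [-0.041, 0.999, 0.0, -0.001]
ft_force: [-3.4, 1.3, 1.7]
grip_width: 0.0187
grasp_force: 60.6
```

```bash
python3 st.py
```

```text
t 10.6 tcp [ 0.4256 -0.0306  0.074 ] r 0.1011 ang 185.43 yaw 184.64 F [-3.4  1.3  1.7] M [0.28 0.44 0.27] rxF -0.162 T 0.107
```

{"method": "apply_moves", "body": {
  "targets": [
    [[-0.01,0.08,0,-2,-1],[0,0.09,0,-2,-1],[0,0.09,0,-2,-1]]
  ]
}}

```text
clock: 10.85
eef_pos: [0.4252, -0.0199, 0.074]
tool_rot: [0.011, 1.0, 0.0, -0.001]
ft_force: [-4.0, -1.0, 1.1]
grip_width: 0.0188
grasp_force: 60.8
```

```bash
python3 st.py
```

```text
t 10.85 tcp [ 0.4252 -0.0199  0.074 ] r 0.1011 ang 179.39 yaw 178.71 F [-4.  -1.   1.1] M [0.09 0.44 0.52] rxF 0.104 T 0.621
```

{"method": "apply_moves", "body": {
  "targets": [
    [[0,0.09,0,-2,-1],[0.01,0.08,0,-2,-1],[0.01,0.09,0,-2,-1]]
  ]
}}

```text
clock: 11.1
eef_pos: [0.4258, -0.0098, 0.074]
tool_rot: [0.063, 0.998, -0.0, -0.001]
ft_force: [-4.0, 0.1, 1.8]
grip_width: 0.0185
grasp_force: 60.9
```

```bash
python3 st.py
```

```text
t 11.1 tcp [ 0.4258 -0.0098  0.074 ] r 0.101 ang 173.61 yaw 172.75 F [-4.   0.1  1.8] M [0.09 0.51 0.65] rxF 0.037 T 0.685
```

{"method": "apply_moves", "body": {
  "targets": [
    [[0.01,0.09,0,-2,-1],[0.01,0.08,0,-2,-1],[0.02,0.09,0,-2,-1]]
  ]
}}

```text
clock: 11.35
eef_pos: [0.4276, 0.0008, 0.0741]
tool_rot: [0.115, 0.993, -0.0, -0.001]
ft_force: [-3.2, 1.3, 0.7]
grip_width: 0.0186
grasp_force: 60.7
```

```bash
python3 st.py
```

```text
t 11.35 tcp [0.4276 0.0008 0.0741] r 0.101 ang 167.55 yaw 166.75 F [-3.2  1.3  0.7] M [0.11 0.45 0.69] rxF -0.057 T 0.629
```

{"method": "apply_moves", "body": {
  "targets": [
    [[0.02,0.09,0,-2,-1],[0.02,0.08,0,-2,-1],[0.03,0.08,0,-2,-1]]
  ]
}}

```text
clock: 11.6
eef_pos: [0.4305, 0.011, 0.0741]
tool_rot: [0.167, 0.986, 0.0, -0.001]
ft_force: [-3.3, 1.5, 0.2]
grip_width: 0.0185
grasp_force: 60.8
```

```bash
python3 st.py
```

```text
t 11.6 tcp [0.4305 0.011  0.0741] r 0.1009 ang 161.52 yaw 160.76 F [-3.3  1.5  0.2] M [0.3  0.47 0.72] rxF -0.041 T 0.681
```

{"method": "apply_moves", "body": {
  "targets": [
    [[0.03,0.09,0,-2,-1],[0.03,0.08,0,-2,-1],[0.03,0.08,0,-2,-1]]
  ]
}}

```text
clock: 11.85
eef_pos: [0.4344, 0.0209, 0.0741]
tool_rot: [0.218, 0.976, 0.0, -0.0]
ft_force: [-2.0, 1.0, 0.5]
grip_width: 0.0185
grasp_force: 60.7
```

```bash
python3 st.py
```

```text
t 11.85 tcp [0.4344 0.0209 0.0741] r 0.1009 ang 155.44 yaw 154.76 F [-2.   1.   0.5] M [0.24 0.21 0.69] rxF -0.004 T 0.687
```

{"method": "apply_moves", "body": {
  "targets": [
    [[0.04,0.08,0,-2,-1],[0.04,0.08,0,-2,-1],[0.04,0.07,0,-2,-1]]
  ]
}}

```text
clock: 12.1
eef_pos: [0.4393, 0.0303, 0.0741]
tool_rot: [0.269, 0.963, 0.0, -0.0]
ft_force: [-1.9, 2.1, 0.1]
grip_width: 0.0186
grasp_force: 60.8
```

```bash
python3 st.py
```

```text
t 12.1 tcp [0.4393 0.0303 0.0741] r 0.1009 ang 149.45 yaw 148.77 F [-1.9  2.1  0.1] M [0.36 0.27 0.76] rxF -0.087 T 0.669
```

{"method": "apply_moves", "body": {
  "targets": [
    [[0.05,0.08,0,-2,-1],[0.05,0.07,0,-2,-1],[0.05,0.07,0,-2,-1],[0.05,0.07,0,-2,-1]]
  ]
}}

```text
clock: 12.43
eef_pos: [0.4474, 0.042, 0.0741]
tool_rot: [0.336, 0.942, 0.0, -0.0]
ft_force: [-1.6, 1.8, 0.4]
grip_width: 0.0185
grasp_force: 60.7
```

```bash
python3 st.py
```

```text
t 12.43 tcp [0.4474 0.042  0.0741] r 0.1009 ang 141.36 yaw 140.78 F [-1.6  1.8  0.4] M [0.31 0.25 0.74] rxF -0.041 T 0.697
```

{"method": "apply_moves", "body": {
  "targets": [
    [[-0.16,-0.23,0,6.5,-1],[-0.14,-0.25,0,6.5,-1],[-0.11,-0.27,0,6.5,-1],[-0.07,-0.27,0,6.5,-1],[-0.05,-0.28,0,6.5,-1],[-0.01,-0.29,0,6.5,-1],[0.02,-0.28,0,6.5,-1],[0.05,-0.28,0,6.5,-1]]
  ]
}}

```text
clock: 13.1
eef_pos: [0.428, -0.0448, 0.0741]
tool_rot: [-0.114, 0.993, 0.0, -0.0]
ft_force: [-2.4, 2.1, 0.1]
grip_width: 0.0185
grasp_force: 60.7
```

{"method": "apply_moves", "body": {
  "targets": [
    [[-0.02,0.09,0,-2,-1],[-0.02,0.08,0,-2,-1],[-0.01,0.09,0,-2,-1],[-0.01,0.09,0,-2,-1]]
  ]
}}

```text
clock: 13.43
eef_pos: [0.426, -0.0306, 0.0741]
tool_rot: [-0.04, 0.999, 0.0, -0.0]
ft_force: [-1.7, 1.3, 1.1]
grip_width: 0.0189
grasp_force: 60.6
```

```bash
python3 st.py
```

```text
t 13.43 tcp [ 0.426  -0.0306  0.0741] r 0.1007 ang 185.48 yaw 184.64 F [-1.7  1.3  1.1] M [0.29 0.37 0.21] rxF -0.147 T 0.064
```

{"method": "apply_moves", "body": {
  "targets": [
    [[-0.01,0.08,0,-2,-1],[0,0.09,0,-2,-1],[0,0.09,0,-2,-1]]
  ]
}}

```text
clock: 13.68
eef_pos: [0.4252, -0.0199, 0.0741]
tool_rot: [0.011, 1.0, 0.0, -0.001]
ft_force: [-4.0, 0.2, 1.1]
grip_width: 0.0186
grasp_force: 60.8
```

```bash
python3 st.py
```

```text
t 13.68 tcp [ 0.4252 -0.0199  0.0741] r 0.101 ang 179.38 yaw 178.7 F [-4.   0.2  1.1] M [0.14 0.48 0.45] rxF -0.015 T 0.432
```

{"method": "apply_moves", "body": {
  "targets": [
    [[0,0.09,0,-2,-1],[0.01,0.08,0,-2,-1],[0.01,0.09,0,-2,-1]]
  ]
}}

```text
clock: 13.93
eef_pos: [0.4258, -0.0098, 0.074]
tool_rot: [0.063, 0.998, -0.0, -0.001]
ft_force: [-3.8, 1.3, 2.0]
grip_width: 0.0185
grasp_force: 60.8
```

```bash
python3 st.py
```

```text
t 13.93 tcp [ 0.4258 -0.0098  0.074 ] r 0.1011 ang 173.63 yaw 172.75 F [-3.8  1.3  2. ] M [0.01 0.54 0.7 ] rxF -0.083 T 0.619
```

{"method": "apply_moves", "body": {
  "targets": [
    [[0.01,0.09,0,-2,-1],[0.01,0.08,0,-2,-1],[0.02,0.09,0,-2,-1]]
  ]
}}

```text
clock: 14.18
eef_pos: [0.4276, 0.0008, 0.0741]
tool_rot: [0.115, 0.993, -0.0, -0.001]
ft_force: [-3.6, 0.5, 1.2]
grip_width: 0.0184
grasp_force: 60.7
```

```bash
python3 st.py
```

```text
t 14.18 tcp [0.4276 0.0008 0.0741] r 0.101 ang 167.55 yaw 166.75 F [-3.6  0.5  1.2] M [0.08 0.46 0.76] rxF 0.026 T 0.783
```

T is rising slightly, so I use smaller bites.

{"method": "apply_moves", "body": {
  "targets": [
    [[0.02,0.09,0,-2,-1],[0.02,0.08,0,-2,-1]]
  ]
}}

```text
clock: 14.35
eef_pos: [0.4294, 0.0076, 0.0741]
tool_rot: [0.15, 0.989, -0.0, -0.0]
ft_force: [-1.9, 0.9, 0.2]
grip_width: 0.0188
grasp_force: 60.8
```

```bash
python3 st.py
```

```text
t 14.35 tcp [0.4294 0.0076 0.0741] r 0.1009 ang 163.51 yaw 162.75 F [-1.9  0.9  0.2] M [0.19 0.32 0.65] rxF -0.029 T 0.625
```

{"method": "apply_moves", "body": {
  "targets": [
    [[0.03,0.08,0,-2,-1],[0.03,0.09,0,-2,-1],[0.03,0.08,0,-2,-1]]
  ]
}}

```text
clock: 14.6
eef_pos: [0.4329, 0.0176, 0.0741]
tool_rot: [0.201, 0.979, -0.0, -0.001]
ft_force: [-2.6, -0.0, 1.7]
grip_width: 0.0183
grasp_force: 60.8
```

```bash
python3 st.py
```

```text
t 14.6 tcp [0.4329 0.0176 0.0741] r 0.101 ang 157.51 yaw 156.75 F [-2.6 -0.   1.7] M [0.11 0.36 0.73] rxF 0.103 T 0.834
```

{"method": "apply_moves", "body": {
  "targets": [
    [[0.03,0.08,0,-2,-1],[0.04,0.08,0,-2,-1]]
  ]
}}

```text
clock: 14.77
eef_pos: [0.4357, 0.0238, 0.074]
tool_rot: [0.235, 0.972, -0.0, -0.001]
ft_force: [-3.6, -0.5, 0.8]
grip_width: 0.0186
grasp_force: 60.9
```

```bash
python3 st.py
```

```text
t 14.77 tcp [0.4357 0.0238 0.074 ] r 0.101 ang 153.69 yaw 152.77 F [-3.6 -0.5  0.8] M [-0.14  0.51  0.85] rxF 0.211 T 1.058
```

{"method": "apply_moves", "body": {
  "targets": [
    [[0.04,0.08,0,-2,-1],[0,0,0,0,-1]]
  ]
}}

```text
clock: 14.93
eef_pos: [0.4374, 0.027, 0.074]
tool_rot: [0.252, 0.968, -0.001, -0.0]
ft_force: [-3.2, -0.6, 1.1]
grip_width: 0.0186
grasp_force: 60.9
```

```bash
python3 st.py
```

```text
t 14.93 tcp [0.4374 0.027  0.074 ] r 0.1009 ang 151.62 yaw 150.83 F [-3.2 -0.6  1.1] M [-0.22  0.44  0.68] rxF 0.207 T 0.891
```

{"method": "apply_moves", "body": {
  "targets": [
    [[0.04,0.07,0,-2,-1]]
  ]
}}

```text
clock: 15.02
eef_pos: [0.4387, 0.0295, 0.0739]
tool_rot: [0.268, 0.963, -0.001, -0.001]
ft_force: [-2.3, -0.3, 0.3]
grip_width: 0.0186
grasp_force: 61.2
```

```bash
python3 st.py
```

```text
t 15.02 tcp [0.4387 0.0295 0.0739] r 0.101 ang 150.0 yaw 148.86 F [-2.3 -0.3  0.3] M [0.   0.49 0.99] rxF 0.146 T 1.141
```

{"method": "apply_moves", "body": {
  "targets": [
    [[0.05,0.08,0,-2,-1]]
  ]
}}

```text
clock: 15.1
eef_pos: [0.4406, 0.0326, 0.0739]
tool_rot: [0.286, 0.958, -0.001, -0.001]
ft_force: [-5.4, -2.4, 1.2]
grip_width: 0.0183
grasp_force: 61.2
```

```bash
python3 st.py
```

```text
t 15.1 tcp [0.4406 0.0326 0.0739] r 0.101 ang 147.97 yaw 146.8 F [-5.4 -2.4  1.2] M [-0.26  0.63  1.01] rxF 0.493 T 1.503
```

```bash
python3 arc.py 147.6 3 5
```

```text
[-0.07, -0.11, 0, 3, -1], [-0.06, -0.12, 0, 3, -1], [-0.05, -0.12, 0, 3, -1], [-0.05, -0.12, 0, 3, -1], [-0.05, -0.12, 0, 3, -1], -> 162.6
```

{"method": "apply_moves", "body": {
  "targets": [
    [[-0.07,-0.11,0,3,-1],[-0.06,-0.12,0,3,-1],[-0.05,-0.12,0,3,-1],[0,0,0,0,-1],[0,0,0,0,-1]]
  ]
}}

```text
clock: 15.52
eef_pos: [0.4339, 0.0196, 0.074]
tool_rot: [0.21, 0.978, 0.001, -0.001]
ft_force: [-4.1, 3.4, 1.3]
grip_width: 0.0185
grasp_force: 60.7
```

```bash
python3 st.py
```

```text
t 15.52 tcp [0.4339 0.0196 0.074 ] r 0.1008 ang 156.25 yaw 155.71 F [-4.1  3.4  1.3] M [0.72 0.53 0.45] rxF -0.145 T 0.306
```

{"method": "apply_moves", "body": {
  "targets": [
    [[-0.06,-0.11,0,3,-1],[-0.06,-0.11,0,3,-1],[0,0,0,0,-1],[0,0,0,0,-1]]
  ]
}}

```text
clock: 15.85
eef_pos: [0.4304, 0.01, 0.0742]
tool_rot: [0.16, 0.987, 0.0, 0.001]
ft_force: [-1.0, 0.5, -0.7]
grip_width: 0.0186
grasp_force: 60.4
```

```bash
python3 st.py
```

```text
t 15.85 tcp [0.4304 0.01   0.0742] r 0.1007 ang 162.08 yaw 161.57 F [-1.   0.5 -0.7] M [ 0.06 -0.07  0.01] rxF -0.016 T -0.003
```

{"method": "apply_moves", "body": {
  "targets": [
    [[0,0,0.05,0,-1],[0,0,0.1,0,-1],[0,0,0.1,0,-1],[0,0,0,0,-1]]
  ]
}}

```text
clock: 16.18
eef_pos: [0.4301, 0.0101, 0.0846]
tool_rot: [0.159, 0.987, -0.0, 0.0]
ft_force: [0.5, -0.3, -3.1]
grip_width: 0.0184
grasp_force: 60.1
```

```bash
python3 st.py
```

```text
t 16.18 tcp [0.4301 0.0101 0.0846] r 0.101 ang 162.05 yaw 161.71 F [ 0.5 -0.3 -3.1] M [0.05 0.08 0.05] rxF 0.015 T 0.064
```

{"method": "apply_moves", "body": {
  "targets": [
    [[0,0,0.2,0,-1],[0,0,0.3,0,-1],[0,0,0.3,0,-1],[0,0,0.2,0,-1],[0,0,0,0,-1]]
  ]
}}

```text
clock: 16.6
eef_pos: [0.4309, 0.0102, 0.1258]
tool_rot: [0.159, 0.987, 0.0, 0.002]
ft_force: [0.1, 0.3, -2.8]
grip_width: 0.0184
grasp_force: 60.1
```

{"method": "apply_moves", "body": {
  "targets": [
    [[-0.14,0.5,0,2.5,-1],[-0.14,0.9,0,2.5,-1],[-0.14,0.95,0,2.5,-1],[-0.14,0.95,0,2.5,-1],[-0.14,0.95,0,2.5,-1],[-0.14,0.95,0,2.5,-1],[-0.14,0.95,0,2.5,-1],[-0.14,0.9,0,2.5,-1]]
  ]
}}

```text
clock: 17.27
eef_pos: [0.3838, 0.2939, 0.1234]
tool_rot: [-0.016, 1.0, -0.0, -0.0]
ft_force: [1.2, 0.3, -3.9]
grip_width: 0.0182
grasp_force: 60.1
```

{"method": "apply_moves", "body": {
  "targets": [
    [[-0.03,0.1,0,0,-1],[0,0,0,0,-1],[0,0,0,0,-1],[0,0,0,0,-1]]
  ]
}}

```text
clock: 17.6
eef_pos: [0.3832, 0.2948, 0.1234]
tool_rot: [-0.015, 1.0, -0.001, -0.001]
ft_force: [0.9, -0.3, -3.7]
grip_width: 0.0186
grasp_force: 60.2
```

```bash
python3 st.py; python3 ring.py .145 180 140 250 205 pics/r3.png
```

```text
t 17.6 tcp [0.3832 0.2948 0.1234] r 0.3466 ang 114.36 yaw 181.66 F [ 0.9 -0.3 -3.7] M [-0.04  0.16  0.  ] rxF -0.237 T -0.236
ring [0.48204572 0.29517728 0.03203254] tcp [0.38371971 0.29461717 0.12368005] axis 180.32638435666362 dist 0.09832760374499064
toolrot yaw 181.60616575987973 F [-0.37 -0.15 -2.94] [ 0.008  0.123 -0.042]
```

{"method": "apply_moves", "body": {
  "targets": [
    [[0,0,-0.5,0,-1],[0,0,-0.8,0,-1],[0,0,-0.6,0,-1],[0,0,-0.3,0,-1],[0,0,-0.2,0,-1],[0,0,0,0,-1],[0,0,0,0,-1]]
  ]
}}

```text
clock: 18.28
eef_pos: [0.3841, 0.2957, 0.0282]
tool_rot: [-0.014, 1.0, 0.0, 0.0]
ft_force: [-0.1, 0.4, -3.4]
grip_width: 0.0186
grasp_force: 60.2
```

{"method": "apply_moves", "body": {
  "targets": [
    [[0,0,-0.04,0,-1],[0,0,-0.03,0,-1],[0,0,0,0,-1],[0,0,0,0,-1]]
  ]
}}

```text
clock: 18.62
eef_pos: [0.384, 0.2965, 0.0257]
tool_rot: [-0.015, 1.0, 0.0, 0.001]
ft_force: [0.0, 0.1, -3.7]
grip_width: 0.0185
grasp_force: 60.2
```

```bash
python3 st.py
```

```text
t 18.62 tcp [0.384  0.2965 0.0257] r 0.3478 ang 114.13 yaw 181.74 F [ 0.   0.1 -3.7] M [-0.03  0.13  0.03] rxF -0.025 T 0.005
```

{"method": "apply_moves", "body": {
  "targets": [
    [[0,0,-0.04,0,-1],[0,0,0,0,-1],[0,0,0,0,-1]]
  ]
}}

```text
clock: 18.87
eef_pos: [0.3839, 0.2964, 0.0237]
tool_rot: [-0.015, 1.0, 0.0, 0.0]
ft_force: [0.2, -0.1, -3.1]
grip_width: 0.0185
grasp_force: 60.4
```

{"method": "apply_moves", "body": {
  "targets": [
    [[0,0,-0.02,0,-1],[0,0,0,0,-1],[0,0,0,0,-1]]
  ]
}}

```text
clock: 19.12
eef_pos: [0.3839, 0.2964, 0.0237]
tool_rot: [-0.015, 1.0, 0.0, 0.0]
ft_force: [-2.1, -0.8, 5.9]
grip_width: 0.0189
grasp_force: 61.4
```

{"method": "apply_moves", "body": {
  "targets": [
    [[0,0,0.02,0,-0.3],[0,0,0,0,-0.3],[0,0,0,0,-0.3],[0,0,0,0,0.3],[0,0,0,0,1],[0,0,0,0,1],[0,0,0,0,1],[0,0,0,0,1]]
  ]
}}

```text
clock: 19.78
eef_pos: [0.3836, 0.2961, 0.0235]
tool_rot: [-0.015, 1.0, -0.0, -0.0]
ft_force: [-0.0, 0.5, -0.4]
grip_width: 0.0852
grasp_force: 0.0
```

{"method": "apply_moves", "body": {
  "targets": [
    [[0,0,0.2,0,1],[0,0,0.5,0,1],[0,0,0.8,0,1],[0,0,0.9,0,1],[0,0,0.9,0,1],[0,0,0.5,0,1],[0,0,0,0,1],[0,0,0,0,1]]
  ]
}}

```text
clock: 20.45
eef_pos: [0.3845, 0.2968, 0.1775]
tool_rot: [-0.015, 1.0, 0.001, 0.002]
ft_force: [-0.0, -0.2, -0.8]
grip_width: 0.0853
grasp_force: 0.0
```

```bash
python3 st.py; python3 ring.py .024 180 140 250 205 pics/r4.png; python3 -c "
from h import *
p=cam('top')[0]; cv2.imwrite('pics/end.png',cv2.resize(p[110:280,120:400],None,fx=2.7,fy=2.7,interpolation=cv2.INTER_CUBIC))"
```

```text
t 20.45 tcp [0.3845 0.2968 0.1775] r 0.3479 ang 114.03 yaw 181.74 F [-0.  -0.2 -0.8] M [ 0.04 -0.01  0.01] rxF 0.039 T 0.045
ring [0.48453741 0.29937774 0.03410768] tcp [0.38300761 0.29566478 0.17485934] axis 182.09438104762546 dist 0.10159766884471644
toolrot yaw 181.73948671672076 F [ 0.29  0.11 -0.84] [-0.053  0.038  0.003]
```

View pics/end.png

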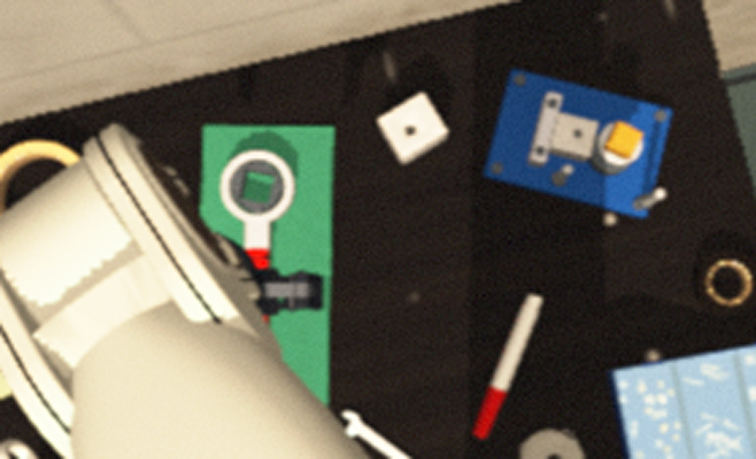

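The wrench lies flat on the mat with its ring at px (215,179), the block sits between the cam and the fence, the head has turned, and the gripper is clear. I'm handing in.

```bash
python3 -c "
from workcell import order
print(order.job_done())"
```

```text
the job is handed in; nothing more can be done
None
```

I clamped the block with the wrench and handed the job in after about 20 s; the last torque reading was about 1.5 N m (aim 1.3, limit 1.7), and the wrench lies flat on the mat; clamp force was only inferred from torque, I never re-measured the tape rolls, and no verdict came back.

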